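# Clear the bench and eject the spent magenta cassette from the reagent station

## Robot

A 7-joint arm with a two-finger parallel gripper is mounted at the origin on the work surface. World frame = base frame: x ahead of the robot, y to its left, z up, the work surface at z = 0. Lengths are in m, angles in rad, forces in N, time in s.
With the tool pointing down it reaches from about 0.425 to 0.95 m from the base axis. Payload 16.7 kg.
Tool frame: the origin (TCP) lies on the mounting face of the last link; the fingertips stand 199 mm ahead of it and the grasp point (between the pads) lies 180 mm ahead of it; x points along the fingers, z is the direction in which the jaws open and shut, and the axes are right-handed (so a half turn about x gives the same grasp; the last joint's range is limited). The gripper opens to 94 mm and grips with 3 to 60 N. Pads are 16 mm wide; open, the fingers measure 119 mm over their backs; the gripper's body (75 mm by 177 mm) begins 78 mm behind the grasp point.
Start: joints at [-1.45, 0.426, 0.074, 1.606, -0.034, 1.111, -0.067], TCP at [0.18, 0.651, 0.405] pointing down, gripper open.
Joint ranges: [-2.85, 2.85], [-0.5, 2.14], [-1.23, 1.37], [0.21, 2.46], [-1.02, 4.16], [0.16, 2.05], [-2.73, 2.73]. Speed limits (rad/s): [1.89, 1.89, 2.39, 2.39, 3.01, 3.01, 3.01].

## Interface

Orientations are given as a 3x3 rotation matrix whose columns are the frame's x, y, z axes.
In Python, from workcell import robot gives the robot as it stands.
- The arm moves only by the tool arm_command, never from a script. Its argument "plan" is a list of rows, each a list of 6 numbers: the shift along the tool's x, y, z in cm, then the turn, a rotation vector about the tool's x, y, z in degrees. A call has exactly 10 rows; each row shifts and turns the pose as measured when the row begins, along the tool's axes as they then stand; what a row does not reach is not made up. A row lasts 1/8 s, in which the tool goes at most 62.5 mm and 10.7 degrees, less where a joint would pass 70% of its speed; a pose out of reach is approached as far as the arm can. A call with a gripper value outside its range is refused whole. "fingers" is the gripper command: -1 is shut, 1 is fully open, values between are in proportion, set as the call begins (left out, the last holds). The fingers move at their own pace and stop on an object; "squeeze" is the grip in N (left out, the last holds). Time passes only in rows, so rows that do not move let the fingers close, or fill a call up. It gives the time, the measured TCP pose, the force and the opening at its end, in the units of the state.
- robot.sense(): the state, without advancing time (a new reading comes with each control period).
- robot.grab_frame(name): name is "scene" or "top"; returns a dict with "pixels" (480x640x3 uint8, blue, green, red), "fx", "fy", "cx", "cy" (pixels), "R" (3x3) and "t" (3): a world point X has camera coordinates R X + t. Camera axes: x right, y down, z forward; pixel columns grow to the right and rows downward; lengths in m; the calibration is good to about 2 mm. A picture is of the moment at which its call begins. There is no depth.
- robot.hand_in(): hands the job in, once; it reports no verdict.
Trained networks look in the newest picture that a camera, given by its name, has taken for a name from the list of things; names that differ only in an ending like _2 or _b are one class to them, and where a whole thing is asked for, a point or a joint stands for the part that bears it (a point fixed in the world has none). Each returns a list of dicts, best first, with "p" (0 to 1); they miss things now and then, are a little off and sometimes report something else, mostly with a low value. They report only what shows in the picture. A call takes as long as a camera call. They do not tell look-alikes from the thing itself.
- robot.regions_of(target, camera): "mask" (480x640 bool, what is visible of it) and "pixel" ([row, column] in pixels, amid what is visible of it).
The state is a dict: "time_s": time; "qpos": joint angles; "qvel": joint speeds; "effort": joint torques, N m; "tcp_pos": TCP position; "tool_rot": TCP orientation; "force": force on the tool from outside, world axes, zero at the start; "wrist_torque": the same for the moment, N m; "grip_width": opening from 0.0 (shut) to 1.0 (fully open).
Only numpy, scipy, OpenCV 4.12 (cv2) and the standard library are available. Lean on these libraries where they do the work, as an engineer would, in place of code of your own. Each camera call takes 0.05 s, during which the arm holds its last target. There are 200 camera calls.

## Task

First lift the amber bottle away from the mouths of the reagent station and stand it in the white spill tray. Then push the ejector slide of the bay that holds the magenta cassette fully forward so that the cassette comes out at the mouth, let the slide spring back, draw the cassette straight out and stand it on its base in the grey return crate. Keep the bottle and the cassette upright all the way, leave the other two cassettes in their bays, and do not knock or shove the white bottle in the tray, the pale used cassette in the crate or the glass flask.

Things in the scene. Friction and masses are not known exactly. Their poses are not given: they have to be found in the camera images.
- station: White reagent station, fixed, 190 x 190 mm. Origin: centre of underside. Its mouths are in its face at x = -95 mm, opening to its own -x. Three bays along x, at y = -52, 0, +52 mm, each 33 mm wide, floor 24 mm high, mouth to x = +45 mm. Closed deck 104 mm high with a 16 mm slot over each bay showing the cassette. A seated cassette lies 2 mm inside the mouth, held by a spring roller with a few newtons.
- slide_a (a joint): Ejector slide of the bay at station y = -52 mm: travel in m, 0 at rest (rear, home), 0.05 fully forward (to the mouth, station -x). Spring: 2.5 N at rest, 5.5 N at the end, plus up to 8 N while it moves the cassette; it returns home when let go. Fully forward it has pushed the cassette out by 49 mm, and the cassette stays there.
- slide_b (a joint): The same for the bay at station y = 0.
- slide_c (a joint): The same for the bay at station y = +52 mm.
- tab_a (a point): Centre of the rear face (the face to push, towards station -x) of the black tab of slide_a, 120 mm above the bench. The tab is 26 mm wide (station y), 12 mm thick and stands from 108 to 132 mm above the bench. At rest this point is at station x = +40 mm; behind it the deck is flat and free for 55 mm. Axes as the station's.
- tab_b (a point): The same for slide_b.
- tab_c (a point): The same for slide_c.
- magenta_center (a point): Centre of the loose magenta cassette, a flat upright plastic box 120 mm long (its own x; front end at -x), 30 mm thick (y), 70 mm tall (z), 0.1 to 0.2 kg. At the start in one of the three bays, axes along the station's, centre at station x = -33 mm, 59 mm high. Once ejected its front 47 mm stand clear of the mouth and can be gripped from above across the 30 mm.
- teal_center (a point): Centre of the teal cassette, same size, seated in another bay: stays there.
- yellow_center (a point): Centre of the yellow cassette, same size, seated in another bay: stays there.
- amber_center (a point): Centre (75 mm above its base) of the loose closed brown bottle: body 60 mm across up to 95 mm, then shoulder and neck 32 mm across; round teal cap 36 mm across from 126 to 150 mm above the base; 0.25 to 0.5 kg. At the start it stands on the bench 20 to 80 mm in front of the magenta cassette's mouth, up to 30 mm to either side.
- spill_tray: White open spill tray, fixed, 240 mm (its x) x 160 mm (y), walls 5 mm thick, 30 mm high, floor 5 mm thick. Origin: centre of underside. It stands on one side of the station, the crate on the other; which is which varies. There is room for the amber bottle beside the white one, on the wider side along x.
- white_bottle_center (a point): Centre (75 mm above its base) of the white plastic bottle with a red cap standing in the spill tray: 56 mm across, 150 mm tall, cap 36 mm across. Leave it where it is.
- flask_center (a point): Centre (77 mm above its base) of the empty glass volumetric flask standing on the bench ahead of the robot and to its right, nearer to it than the tray or crate on that side: bulb 60 mm across, slim neck 16 mm across from 70 mm up, blue stopper, 155 mm tall in all. Light and easily tipped: leave it where it is.
- crate: Dark grey open return crate, fixed, 240 mm (its x) x 160 mm (y), walls 5 mm thick and 45 mm high, floor 5 mm thick. Origin: centre of its underside. Cassettes stand in it with their length along its y.
- spent_center (a point): Centre of the pale blue-grey used cassette, same size as the magenta one, that stands in the crate with its length nearly along the crate's y; there is room beside it, on the wider side along the crate's x. Leave it where it is.
There are look-alikes about, which are no part of the job. What is shaped like the part that bears magenta_center but red is not meant.

How it is judged:
By the outcome, as a careful person would: the job done as asked, in the order asked, and still so for the second after the job is handed in, with the robot touching nothing.
It also fails if it takes over 61 s, if anything falls off the work surface, if the arm or the gripper's body presses on something with over 40 N, if the wrist force passes 120 N, or if a joint passes its speed limit or range.

## Working session

There is one attempt and no reset: what is moved stays moved. The work goes in short steps, Python scripts to look and compute and a tool call to move; the robot and the scene stay as the last step left them, time stands still between calls to the robot, and variables do not carry over. Pictures are saved under pics/ and viewed, about 8 in all and at most 12, crops included, and the job is handed in when it is done.

Besides the shell and the picture viewer there is one more tool, called after "Request:" in YAML: its name, and indented under it one key for each argument. arm_command: Moves the arm, as the interface text tells. Its arguments: {"type":"object","properties":{"plan":{"type":"array"},"fingers":{"type":"number"},"squeeze":{"type":"number"}},"required":["plan"]}

```bash
ls; mkdir -p pics
python3 - <<'E'
from workcell import robot
import cv2,numpy as np
s=robot.sense();print(s)
for n in("scene","top"):
    f=robot.grab_frame(n);cv2.imwrite(f"pics/{n}0.png",f["pixels"]);print(n,f["fx"],f["fy"],f["cx"],f["cy"],np.round(f["R"],3).tolist(),np.round(f["t"],3))
E
```

```text
pics
{'time_s': 0.0, 'qpos': array([-1.45049655,  0.42677077,  0.07384492,  1.60659503, -0.03412203,
        1.11080757, -0.06706658]), 'qvel': array([-0.00162273,  0.0013836 ,  0.00124727,  0.00119402, -0.00037479,
        0.00091822, -0.00018801]), 'effort': array([ 6.38956790e-04, -9.35810852e+01,  3.66719998e+00, -4.54196513e+01,
       -4.88630868e-02,  2.01269874e-02,  2.02393658e-04]), 'tcp_pos': array([0.17987071, 0.65040876, 0.40395469]), 'tool_rot': array([[-2.76075183e-04, -9.63823698e-01,  2.66540435e-01],
       [-1.29224007e-03,  2.66540567e-01,  9.63822835e-01],
       [-9.99999127e-01, -7.83466658e-05, -1.31907684e-03]]), 'force': array([ 0.68345191, -0.55791643,  0.14522469]), 'wrist_torque': array([-0.02375886,  0.07560487,  0.00019784]), 'grip_width': 0.9993093847733362}
scene 483.12356654562524 483.12356654562524 314.764938915319 240.0167813790645 [[0.863, 0.505, -0.012], [0.418, -0.728, -0.543], [-0.283, 0.464, -0.84]] [-0.447 -0.195  1.166]
top 515.7525472998506 515.7525472998506 311.88872171026054 249.70622611501878 [[0.023, -0.999, 0.021], [-0.99, -0.026, -0.138], [0.139, -0.018, -0.99]] [-0.022  0.525  1.083]
```

View pics/scene0.png

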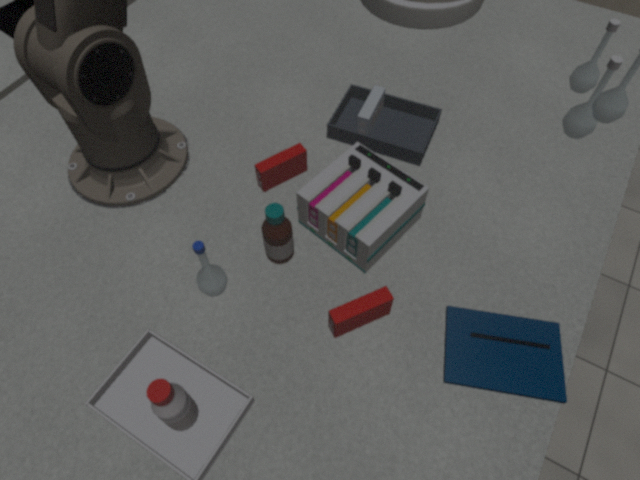

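View pics/top0.png

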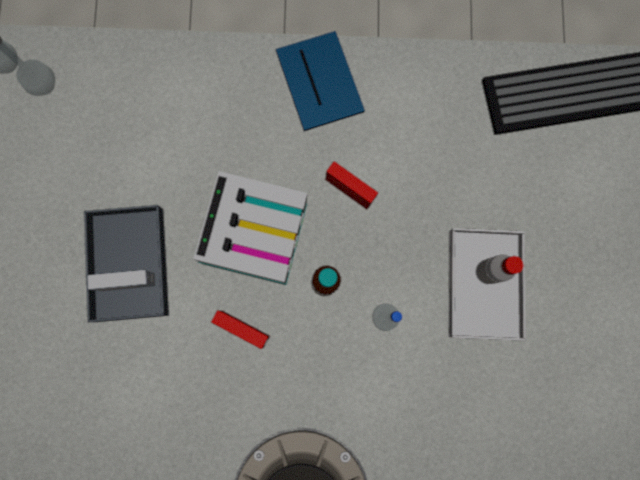

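The scene view shows the station with the magenta bay nearest the robot, at top px (260,253). The amber bottle (326,280) stands in front of it, with the tray on the right and the crate on the left. Two red look-alike boxes lie on the bench at (240,330) and (352,185); the magenta cassette is the one seen through the station slot. Next I measure by fitting model silhouettes to the masks.

```bash
cat > h.py <<'E'
from workcell import robot
import cv2,numpy as np
from scipy.optimize import minimize
def proj(f,X):
    c=np.asarray(X)@np.array(f["R"]).T+f["t"]; return np.c_[f["fx"]*c[:,0]/c[:,2]+f["cx"],f["fy"]*c[:,1]/c[:,2]+f["cy"]]
def ray(f,px,z):
    R=np.array(f["R"]);d=R.T@[(px[0]-f["cx"])/f["fx"],(px[1]-f["cy"])/f["fy"],1];o=-R.T@f["t"];return o+d*(z-o[2])/d[2]
def box(lx,ly,z0,z1): return np.array([[a*lx/2,b*ly/2,z] for a in(-1,1) for b in(-1,1) for z in(z0,z1)])
def cyl(prof): 
    a=np.linspace(0,2*np.pi,24,endpoint=False); return np.vstack([np.c_[r*np.cos(a),r*np.sin(a),0*a+z] for r,z in prof])
def hullmask(p):
    m=np.zeros((480*4,640*4),np.uint8);cv2.fillConvexPoly(m,cv2.convexHull(np.round(p*4+1.5).astype(np.int32)),1)
    return cv2.resize(m.astype(np.float32),(640,480),interpolation=cv2.INTER_AREA)
def pose(M,p):
    c,s=np.cos(p[2]),np.sin(p[2]);return M@np.array([[c,s,0],[-s,c,0],[0,0,1]])+[p[0],p[1],0]
def fit(M,p0,obs,yaw=True,hull=True):
    T=[]
    for f,m in obs:
        m=m.astype(np.uint8)
        if hull:
            pts=cv2.findNonZero(m);h=np.zeros_like(m);cv2.fillConvexPoly(h,cv2.convexHull(pts),1);m=h
        T.append((f,m.astype(np.float32)))
    def cost(q):
        p=(q[0]/100,q[1]/100,q[2]/10 if yaw else p0[2]);return sum(np.abs(hullmask(proj(f,pose(M,p)))-m).sum()/m.sum() for f,m in T)
    q0=np.array([p0[0]*100,p0[1]*100,p0[2]*10])
    S=np.vstack([q0,q0+[2,0,0],q0+[0,2,0],q0+[0,0,1.5]])
    r=minimize(cost,q0,method="Nelder-Mead",options=dict(initial_simplex=S,xatol=.005,fatol=1e-5,maxiter=400))
    return np.array([r.x[0]/100,r.x[1]/100,r.x[2]/10]),r.fun
CASS=box(.12,.03,-.035,.035)
BOT=cyl([(.03,-.075),(.03,.02),(.018,.051),(.018,.075)])
WB=cyl([(.028,-.075),(.028,.02),(.018,.051),(.018,.075)])
FL=cyl([(.03,-.05),(.02,-.075),(.03,-.04),(.008,.0),(.008,.077)])
E
cat > m1.py <<'E'
from h import *
F={n:robot.grab_frame(n) for n in("scene","top")}
spec={"station":(box(.19,.19,0,.104),(-1),(255,228),.104,np.pi/2),"spill_tray":(box(.24,.16,0,.03),0,(486,285),.03,0),"crate":(box(.24,.16,0,.045),0,(125,263),.045,0),
"amber_center":(BOT+[0,0,.075],0,(326,280),.05,0),"white_bottle_center":(WB+[0,0,.075],0,(492,270),.05,0),"spent_center":(CASS+[0,0,.04],0,(118,280),.075,np.pi/2),"flask_center":(FL+[0,0,.077],0,(386,317),.03,0)}
for k,(M,_,px,z,yaw) in spec.items():
    obs=[]
    for n in F:
        r=robot.regions_of(k,n)
        print(k,n,[(round(d["p"],2),np.round(d["pixel"]).tolist(),int(d["mask"].sum())) for d in r[:3]])
        if r: obs.append((F[n],r[0]["mask"]))
    p0=ray(F["top"],px,z);p0[2]=yaw
    for o in (obs,obs[:1],obs[1:]):
        if o: p,c=fit(M,p0,o,yaw=k not in("amber_center","white_bottle_center","flask_center"));print("   ",np.round(p,4),round(np.degrees(p[2]),1),round(c,3))
E
python3 m1.py
```

```text
station scene [(0.64, [201.0, 367.0], 8615)]
station top [(0.75, [229.0, 246.0], 7876)]
    [0.5623 0.1174 1.3425] 76.9 0.061
    [0.5621 0.1152 1.3415] 76.9 0.013
    [0.5636 0.1201 1.3461] 77.1 0.029
spill_tray scene [(0.78, [396.0, 185.0], 12010)]
spill_tray top [(0.79, [291.0, 481.0], 7315)]
    [ 0.4622 -0.3969 -0.0269] -1.5 0.064
    [ 0.4626 -0.3994 -0.0214] -1.2 0.014
    [ 0.4625 -0.3948 -0.0227] -1.3 0.018
crate scene [(0.74, [177.0, 376.0], 154), (0.72, [277.0, 209.0], 1071), (0.47, [200.0, 320.0], 462)]
crate top [(0.76, [257.0, 129.0], 7915)]
    [-0.3149  1.049   2.4   ] 137.5 2.0
    [-0.3149  1.049   2.4   ] 137.5 1.0
    [0.4874 0.3945 0.111 ] 6.4 0.018
amber_center scene [(0.78, [237.0, 279.0], 1546)]
amber_center top [(0.88, [279.0, 326.0], 709), (0.28, [245.0, 224.0], 128)]
    [ 0.4563 -0.0384  0.0907] 5.2 0.174
    [ 0.4555 -0.0407  0.0628] 3.6 0.054
    [ 0.4574 -0.0375  0.1415] 8.1 0.047
white_bottle_center scene [(0.91, [404.0, 170.0], 1874), (0.32, [215.0, 336.0], 500)]
white_bottle_center top [(0.68, [268.0, 499.0], 1053)]
    [ 0.4911 -0.4051  0.0813] 4.7 0.187
    [ 0.4875 -0.4052  0.0752] 4.3 0.028
    [ 0.4915 -0.4025  0.0527] 3.0 0.065
spent_center scene [(0.88, [113.0, 369.0], 823)]
spent_center top [(0.62, [280.0, 118.0], 1145), (0.24, [226.0, 246.0], 7449)]
    [0.4479 0.3945 1.6913] 96.9 0.265
    [0.4486 0.387  1.6884] 96.7 0.159
    [0.4488 0.3951 1.6888] 96.8 0.071
flask_center scene [(0.85, [274.0, 208.0], 1059)]
flask_center top [(0.56, [316.0, 385.0], 632)]
    [ 0.3843 -0.1728  0.0955] 5.5 0.275
    [ 0.3869 -0.1764  0.0498] 2.9 0.098
    [ 0.3853 -0.1699  0.0634] 3.6 0.055
```

Request:
arm_command:
  plan:
    - [0, -3, -1.8, 0, 0, 0]
    - [0, -3, -1.8, 0, 0, 0]
    - [0, -3, -1.8, 0, 0, 0]
    - [0, -3, -1.8, 0, 0, 0]
    - [0, -3, -1.8, 0, 0, 0]
    - [0, -3, -1.8, 0, 0, 0]
    - [0, -3, -1.8, 0, 0, 0]
    - [0, -3, -1.8, 0, 0, 0]
    - [0, -3, -1.8, 0, 0, 0]
    - [0, -3, -1.8, 0, 0, 0]
  fingers: 1
  squeeze: 35

```text
time_s: 2.15
tcp_pos: [0.4264, 0.3913, 0.4049]
tool_rot: [[0.0, -0.965, 0.262], [0.002, 0.262, 0.965], [-1.0, 0.001, 0.002]]
force: [-0.3, 0.8, -0.0]
grip_width: 1.001
```

```bash
cat > s.py <<'E'
from h import *
import sys
s=robot.sense();R=s["tool_rot"];x,y,z=s["tcp_pos"]
print("t",round(s["time_s"],2),"q",np.round(s["qpos"],2),"tcp",np.round(s["tcp_pos"],4),"yaw",round(np.degrees(np.arctan2(R[1,2],R[0,2])),1),"xax",np.round(R[:,0],4),"F",np.round(s["force"],1),"g",round(s["grip_width"],3))
if len(sys.argv)>1:
    T=np.array([float(v) for v in sys.argv[1:4]]); print("delta cm tool",np.round(100*R.T@(T-s["tcp_pos"]),2))
    if len(sys.argv)>4:
        a=np.radians(float(sys.argv[4]));Z=np.array([np.cos(a),np.sin(a),0]);X=np.array([0,0,-1.]);G=np.c_[X,np.cross(Z,X),Z]
        print("turn deg tool",np.round(np.degrees(cv2.Rodrigues(R.T@G)[0].ravel()),2))
E
python3 s.py .42 .25 .404 90
```

```text
t 2.15 q [-1.02  0.27  0.2   1.84 -0.06  1.04  0.51] tcp [0.4264 0.3913 0.4049] yaw 74.8 xax [ 0.      0.0022 -1.    ] F [-0.3  0.8 -0. ] g 1.001
delta cm tool [  0.06  -3.08 -13.81]
turn deg tool [-15.18   0.12  -0.02]
```

Request:
arm_command:
  plan:
    - [0, -0.85, -4.2, -1.5, 0, 0]
    - [0, -0.85, -4.2, -1.5, 0, 0]
    - [0, -0.85, -4.2, -1.5, 0, 0]
    - [0, -0.85, -4.2, -1.5, 0, 0]
    - [0, -0.85, -4.2, -1.5, 0, 0]
    - [0, -0.85, -4.2, -1.5, 0, 0]
    - [0, -0.85, -4.2, -1.5, 0, 0]
    - [0, -0.85, -4.2, -1.5, 0, 0]
    - [0, -0.85, -4.2, -1.5, 0, 0]
    - [0, -0.85, -4.2, -1.5, 0, 0]

```text
time_s: 3.4
tcp_pos: [0.4505, -0.0491, 0.4053]
tool_rot: [[0.005, -1.0, -0.005], [0.006, -0.005, 1.0], [-1.0, -0.005, 0.006]]
force: [0.5, 0.1, -0.2]
grip_width: 0.998
```

```bash
python3 s.py .4565 -.039 .316 90
```

```text
t 3.4 q [-0.54  0.04  0.53  2.11 -0.03  0.99  1.58] tcp [ 0.4505 -0.0491  0.4053] yaw 90.3 xax [ 0.0054  0.0059 -1.    ] F [ 0.5  0.1 -0.2] g 0.998
delta cm tool [ 8.94 -0.56  0.95]
turn deg tool [0.28 0.34 0.31]
```

Request:
arm_command:
  plan:
    - [0, -0.3, 0.5, 0.3, 0.3, 0.3]
    - [0, -0.3, 0.45, 0, 0, 0]
    - [1.8, 0, 0, 0, 0, 0]
    - [1.8, 0, 0, 0, 0, 0]
    - [1.8, 0, 0, 0, 0, 0]
    - [1.8, 0, 0, 0, 0, 0]
    - [1.4, 0, 0, 0, 0, 0]
    - [0.2, 0, 0, 0, 0, 0]
    - [0, 0, 0, 0, 0, 0]
    - [0, 0, 0, 0, 0, 0]

```text
time_s: 4.65
tcp_pos: [0.4581, -0.0349, 0.3161]
tool_rot: [[0.003, -1.0, -0.004], [0.003, -0.004, 1.0], [-1.0, -0.003, 0.003]]
force: [-0.3, 1.0, 0.4]
grip_width: 0.996
```

```bash
python3 s.py .4565 -.039 .317 90
python3 - <<'E'
from h import *
f=robot.grab_frame("scene");cv2.imwrite("pics/c1.png",cv2.resize(f["pixels"][100:320,180:440],None,fx=3,fy=2.7))
E
```

```text
t 4.65 q [-0.52  0.2   0.51  2.19 -0.14  0.78  1.66] tcp [ 0.4581 -0.0349  0.3161] yaw 90.3 xax [ 0.0034  0.0028 -1.    ] F [-0.3  1.   0.4] g 0.996
delta cm tool [-0.09  0.16 -0.41]
turn deg tool [0.26 0.16 0.2 ]
```

View pics/c1.png

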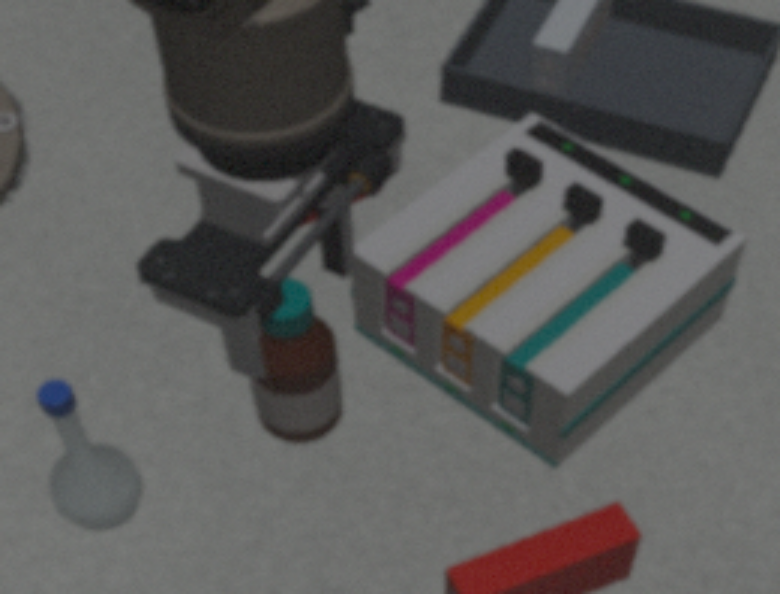

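The enlarged crop confirms magenta in the bay nearest the robot (crop px 400,310), and the teal cap (290,300) lies between the open fingers. Closing now.

Request:
arm_command:
  plan:
    - [0, 0.15, -0.4, 0, 0, 0]
    - [0, 0, 0, 0, 0, 0]
    - [0, 0, 0, 0, 0, 0]
    - [0, 0, 0, 0, 0, 0]
    - [0, 0, 0, 0, 0, 0]
    - [0, 0, 0, 0, 0, 0]
    - [0, 0, 0, 0, 0, 0]
    - [0, 0, 0, 0, 0, 0]
    - [-0.5, 0, 0, 0, 0, 0]
    - [-0.5, 0, 0, 0, 0, 0]
  fingers: -1
  squeeze: 35

```text
time_s: 5.95
tcp_pos: [0.4563, -0.0394, 0.3269]
tool_rot: [[0.003, -1.0, -0.004], [0.003, -0.004, 1.0], [-1.0, -0.003, 0.003]]
force: [0.0, 0.2, -3.3]
grip_width: 0.376
```

```bash
python3 s.py .4565 -.039 .317 90
```

```text
t 5.95 q [-0.52  0.18  0.52  2.18 -0.13  0.81  1.66] tcp [ 0.4563 -0.0394  0.3269] yaw 90.2 xax [ 0.0035  0.003  -1.    ] F [ 0.   0.2 -3.3] g 0.376
delta cm tool [ 0.99 -0.01  0.03]
turn deg tool [0.23 0.17 0.2 ]
```

Request:
arm_command:
  plan:
    - [-1.5, 0, 0, 0, 0, 0]
    - [-2.5, 0, 0, 0, 0, 0]
    - [-2.5, 0, 0, 0, 0, 0]
    - [-1, -0.5, -1.5, 0, 0, 0]
    - [0, -0.7, -3, 0, 0, 0]
    - [0, -0.7, -3, 0, 0, 0]
    - [0, -0.7, -3, 0, 0, 0]
    - [0, -0.3, -3, 0, 0, 0]
    - [0, 0.5, -3, 0, 0, 0]
    - [0, 0.5, -3, 0, 0, 0]

```text
time_s: 7.2
tcp_pos: [0.4765, -0.2443, 0.409]
tool_rot: [[0.007, -1.0, -0.007], [0.002, -0.007, 1.0], [-1.0, -0.007, 0.002]]
force: [-0.4, -0.8, -3.3]
grip_width: 0.378
```

```bash
python3 s.py .405 -.39 .40 90
```

```text
t 7.2 q [-0.23  0.22  0.69  1.95 -0.17  1.02  2.11] tcp [ 0.4765 -0.2443  0.409 ] yaw 90.4 xax [ 0.007   0.0022 -1.    ] F [-0.4 -0.8 -3.3] g 0.378
delta cm tool [  0.81   7.25 -14.53]
turn deg tool [0.39 0.13 0.4 ]
```

Request:
arm_command:
  plan:
    - [0, 1.5, -1.5, 0, 0, 0]
    - [0, 1.5, -1.5, 0, 0, 0]
    - [0, 1.5, -1.5, 0, 0, 0]
    - [0, 1.2, -2, 0, 0, 0]
    - [0, 0.8, -2, 0, 0, 0]
    - [0, 0.5, -2, 0.3, 0, 0.3]
    - [0, 0.2, -2, 0, 0, 0]
    - [0, 0, -1.5, 0, 0, 0]
    - [0, 0, 0, 0, 0, 0]
    - [0, 0, 0, 0, 0, 0]

```text
time_s: 8.45
tcp_pos: [0.3947, -0.3912, 0.4089]
tool_rot: [[0.002, -1.0, -0.0], [0.005, -0.0, 1.0], [-1.0, -0.002, 0.005]]
force: [0.9, 0.1, -2.8]
grip_width: 0.383
```

```bash
python3 s.py .405 -.39 .325 90;  python3 - <<'E'
from h import *
f=robot.grab_frame("scene");cv2.imwrite("pics/c2.png",cv2.resize(f["pixels"][200:480,60:340],None,fx=2.1,fy=2.1))
E
```

```text
t 8.45 q [ 0.04  0.28  0.76  1.9  -0.23  1.05  2.47] tcp [ 0.3947 -0.3912  0.4089] yaw 90.0 xax [ 0.002  0.005 -1.   ] F [ 0.9  0.1 -2.8] g 0.383
delta cm tool [ 8.39 -1.02  0.07]
turn deg tool [0.   0.29 0.12]
```

View pics/c2.png

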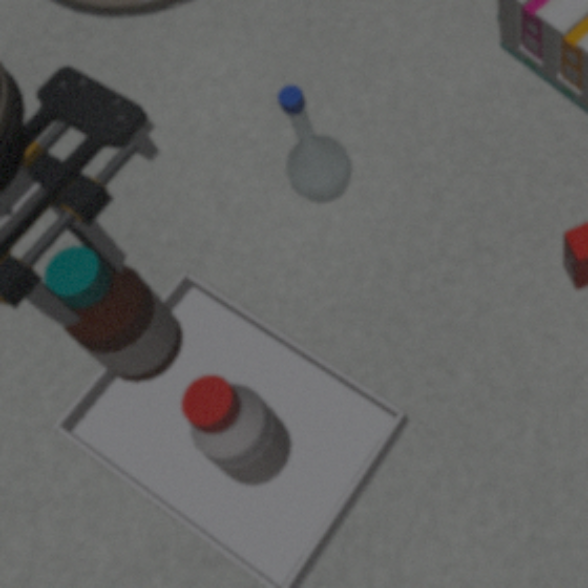

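The bottle (crop px 115,310) hangs upright over the tray's free side, clear of the white bottle (240,430). Lowering.

Request:
arm_command:
  plan:
    - [0, -0.5, 0, 0, 0, 0]
    - [0, -0.5, 0, 0, 0.2, 0]
    - [2, 0, 0, 0, 0, 0]
    - [2, 0, 0, 0, 0, 0]
    - [1.5, 0, 0, 0, 0, 0]
    - [1.2, 0, 0, 0, 0, 0]
    - [0.8, 0, 0, 0, 0, 0]
    - [0.4, 0, 0, 0, 0, 0]
    - [0.2, 0, 0, 0, 0, 0]
    - [0, 0, 0, 0, 0, 0]

```text
time_s: 9.75
tcp_pos: [0.4085, -0.3893, 0.3261]
tool_rot: [[0.005, -1.0, -0.005], [0.0, -0.005, 1.0], [-1.0, -0.005, 0.0]]
force: [-0.0, 1.1, -3.2]
grip_width: 0.376
```

```bash
python3 s.py .405 -.39 .3215 90
```

```text
t 9.75 q [ 0.1   0.4   0.69  1.96 -0.33  0.89  2.54] tcp [ 0.4085 -0.3893  0.3261] yaw 90.3 xax [ 4.9e-03  3.0e-04 -1.0e+00] F [-0.   1.1 -3.2] g 0.376
delta cm tool [ 0.46  0.35 -0.06]
turn deg tool [0.26 0.02 0.28]
```

Not yet touching (still 3.2 N of weight). Lowering the last few mm.

Request:
arm_command:
  plan:
    - [0, 0.35, 0, 0, 0, 0.2]
    - [0.2, 0, 0, 0, 0, 0]
    - [0.1, 0, 0, 0, 0, 0]
    - [0.1, 0, 0, 0, 0, 0]
    - [0.1, 0, 0, 0, 0, 0]
    - [0, 0, 0, 0, 0, 0]
    - [0, 0, 0, 0, 0, 0]
    - [0, 0, 0, 0, 0, 0]
    - [0, 0, 0, 0, 0, 0]
    - [0, 0, 0, 0, 0, 0]

```text
time_s: 11.0
tcp_pos: [0.405, -0.3896, 0.3219]
tool_rot: [[0.003, -1.0, -0.005], [-0.0, -0.005, 1.0], [-1.0, -0.003, -0.0]]
force: [-0.9, 0.9, -0.5]
grip_width: 0.378
```

```bash
python3 s.py .405 -.39 .3215 90
```

```text
t 11.0 q [ 0.1   0.4   0.69  1.97 -0.34  0.88  2.55] tcp [ 0.405  -0.3896  0.3219] yaw 90.3 xax [ 2.9e-03 -2.0e-04 -1.0e+00] F [-0.9  0.9 -0.5] g 0.378
delta cm tool [ 0.04 -0.   -0.04]
turn deg tool [ 0.26 -0.01  0.17]
```

Request:
arm_command:
  plan:
    - [0, 0, 0, 0, 0, 0]
    - [0, 0, 0, 0, 0, 0]
    - [0, 0, 0, 0, 0, 0]
    - [0, 0, 0, 0, 0, 0]
    - [-1, 0, 0, 0, 0, 0]
    - [-2, 0, 0, 0, 0, 0]
    - [-3, 0, 0, 0, 0, 0]
    - [-3, 0, 0, 0, 0, 0]
    - [-1, 0, 2, 0, 0, 0]
    - [0, 0, 4, 0, 0, 0]
  fingers: 0.4

```text
time_s: 12.25
tcp_pos: [0.4036, -0.3312, 0.4283]
tool_rot: [[0.004, -1.0, 0.001], [-0.003, 0.001, 1.0], [-1.0, -0.004, -0.003]]
force: [-0.0, 0.7, -0.4]
grip_width: 0.701
```

```bash
python3 s.py .50 -.10 .42 -13;  python3 - <<'E'
from h import *
F={n:robot.grab_frame(n) for n in("scene","top")}
p0=np.array([.405,-.39,0])
obs=[]
for n in F:
    r=robot.regions_of("amber_center",n);print(n,[(round(d["p"],2),np.round(d["pixel"]).tolist(),int(d["mask"].sum())) for d in r[:2]])
    if r:print(fit(BOT+[0,0,.08],p0,[(F[n],r[0]["mask"])],yaw=False))
# station refinement: slide tabs top-face centres
for n in F:
  for k in ("slide_a","magenta_center"):
    r=robot.regions_of(k,n);print(k,n,[(round(d["p"],2),np.round(d["pixel"],1).tolist(),int(d["mask"].sum())) for d in r[:4]])
# predicted tabs
st=(.5628,.117,np.radians(77))
for y in(-.052,0,.052):
  for n in F: print(y,n,proj(F[n],pose(np.array([[.034,y,.120]]),st)).round(1))
E
```

```text
t 12.25 q [-0.11  0.18  0.77  1.95 -0.14  1.06  2.29] tcp [ 0.4036 -0.3312  0.4283] yaw 90.0 xax [ 0.0038 -0.0033 -1.    ] F [-0.   0.7 -0.4] g 0.701
delta cm tool [ 0.79 -9.62 23.13]
turn deg tool [1.0296e+02 6.0000e-02 3.2000e-01]
scene [(0.92, [368.0, 136.0], 1762)]
(array([ 0.40420503, -0.39259432,  0.05160539]), np.float64(0.13254255056381226))
top [(0.63, [302.0, 501.0], 147), (0.39, [219.0, 235.0], 114)]
(array([ 0.41505709, -0.36786412, -0.30351264]), np.float64(6.724583148956299))
slide_a scene [(0.6, [162.4, 354.0], 179), (0.53, [276.2, 209.6], 1050), (0.52, [192.9, 396.9], 208), (0.51, [175.5, 373.6], 160)]
magenta_center scene [(0.72, [170.0, 281.4], 1553), (0.72, [312.5, 358.9], 1842), (0.62, [199.5, 318.5], 444)]
slide_a top [(0.5, [195.8, 238.3], 92)]
magenta_center top [(0.95, [185.2, 347.6], 1098), (0.84, [254.2, 258.6], 473), (0.67, [329.2, 237.7], 972)]
-0.052 scene [[394.6 188.6]]
-0.052 top [[241.5 195.5]]
0 scene [[374.2 174.9]]
0 top [[234.7 219.8]]
0.052 scene [[354.6 161.7]]
0.052 top [[227.7 244.5]]
```

Request:
arm_command:
  plan:
    - [0, -1.2, 5.2, 10.3, 0, 0]
    - [0, -0.3, 5.3, 10.3, 0, 0]
    - [0, 0.7, 5.3, 10.3, 0, 0]
    - [0, 1.6, 5.1, 10.3, 0, 0]
    - [0, 2.5, 4.7, 10.3, 0, 0]
    - [0, 3.3, 4.2, 10.3, 0, 0]
    - [0, 4, 3.5, 10.3, 0, 0]
    - [0, 4.6, 2.8, 10.3, 0, 0]
    - [0, 5, 1.9, 10.3, 0, 0]
    - [0, 5.2, 1, 10.3, 0, 0]
  fingers: -1

```text
time_s: 13.9
tcp_pos: [0.456, 0.1159, 0.4252]
tool_rot: [[0.001, -0.007, 1.0], [-0.006, 1.0, 0.007], [-1.0, -0.006, 0.001]]
force: [1.4, -0.7, 0.2]
grip_width: 0.008
```

```bash
python3 s.py .526 .189 .33 -13
```

```text
t 13.9 q [-0.81  0.06  0.44  2.04 -0.02  1.05 -0.35] tcp [0.456  0.1159 0.4252] yaw 0.4 xax [ 6.0e-04 -5.8e-03 -1.0e+00] F [ 1.4 -0.7  0.2] g 0.008
delta cm tool [9.48 7.31 7.05]
turn deg tool [13.42  0.07  0.33]
```

Request:
arm_command:
  plan:
    - [0, 2, 1.6, 3.3, 0, 0.3]
    - [0, 2, 1.5, 3.3, 0, 0]
    - [0, 2, 1.4, 3.3, 0, 0]
    - [0, 1.6, 1.2, 3.3, 0, 0]
    - [1.5, 0, 0, 0, 0, 0]
    - [1.5, 0, 0, 0, 0, 0]
    - [1.5, 0, 0, 0, 0, 0]
    - [1.5, 0, 0, 0, 0, 0]
    - [0.5, 0, 0, 0, 0, 0]
    - [0, 0, 0, 0, 0, 0]

```text
time_s: 15.15
tcp_pos: [0.5212, 0.1882, 0.353]
tool_rot: [[-0.003, 0.231, 0.973], [-0.005, 0.973, -0.231], [-1.0, -0.005, -0.002]]
force: [0.0, -0.0, 1.2]
grip_width: 0.007
```

```bash
python3 s.py .526 .189 .31 -13
```

```text
t 15.15 q [-0.82  0.3   0.43  1.95 -0.15  0.93 -0.55] tcp [0.5212 0.1882 0.353 ] yaw -13.4 xax [-0.0034 -0.0047 -1.    ] F [ 0.  -0.   1.2] g 0.007
delta cm tool [4.3  0.21 0.46]
turn deg tool [-0.37 -0.13  0.31]
```

Request:
arm_command:
  plan:
    - [0, 0.4, 0.5, -0.4, 0, 0.3]
    - [0.8, 0, 0, 0, 0, 0]
    - [0.8, 0, 0, 0, 0, 0]
    - [0.8, 0, 0, 0, 0, 0]
    - [0.7, 0, 0, 0, 0, 0]
    - [0.5, 0, 0, 0, 0, 0]
    - [0.4, 0, 0, 0, 0, 0]
    - [0.2, 0, 0, 0, 0, 0]
    - [0, 0, 0, 0, 0, 0]
    - [0, 0, 0, 0, 0, 0]

```text
time_s: 16.4
tcp_pos: [0.5276, 0.1915, 0.309]
tool_rot: [[-0.001, 0.224, 0.975], [0.002, 0.975, -0.224], [-1.0, 0.002, -0.001]]
force: [0.1, -0.3, 0.3]
grip_width: 0.004
```

```bash
python3 s.py .526 .189 .31 -13
python3 - <<'E'
from h import *
f=robot.grab_frame("scene");a=cv2.resize(f["pixels"][130:280,280:440],None,fx=2.5,fy=2.5,interpolation=cv2.INTER_CUBIC)
g=robot.grab_frame("top");b=cv2.resize(g["pixels"][170:320,180:340],None,fx=2.5,fy=2.5,interpolation=cv2.INTER_CUBIC)
cv2.imwrite("pics/c3.png",np.hstack([a,b]))
E
```

```text
t 16.4 q [-0.79  0.37  0.4   1.97 -0.19  0.84 -0.5 ] tcp [0.5276 0.1915 0.309 ] yaw -12.9 xax [-8.0e-04  1.7e-03 -1.0e+00] F [ 0.1 -0.3  0.3] g 0.004
delta cm tool [-0.1  -0.28 -0.1 ]
turn deg tool [ 0.08 -0.06 -0.09]
```

View pics/c3.png

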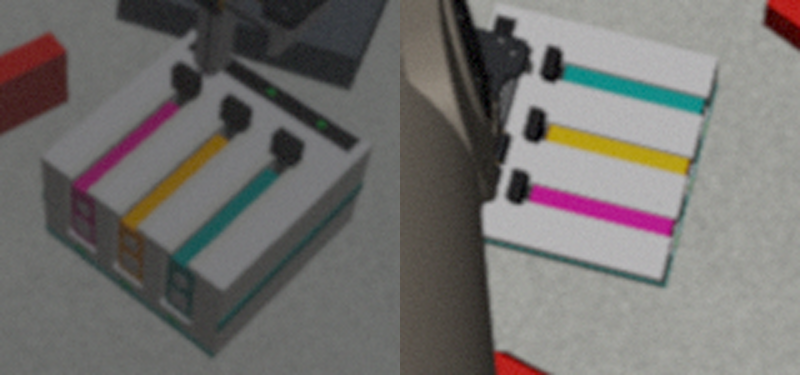

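The fingers stand behind the magenta bay's tab (left crop px 210,55), centred on it. Pushing forward along tool -y.

Request:
arm_command:
  plan:
    - [0, -0.8, -0.1, 0, 0, 0]
    - [0, -0.6, 0, 0, 0, 0]
    - [0, -0.6, 0, 0, 0, 0]
    - [0, -0.6, 0, 0, 0, 0]
    - [0, -0.6, 0, 0, 0, 0]
    - [0, -0.6, 0, 0, 0, 0]
    - [0, -0.6, 0, 0, 0, 0]
    - [0, -0.6, 0, 0, 0, 0]
    - [0, -0.6, 0, 0, 0, 0]
    - [0, -0.6, 0, 0, 0, 0]

```text
time_s: 17.75
tcp_pos: [0.5127, 0.1352, 0.3094]
tool_rot: [[0.007, 0.218, 0.976], [0.014, 0.976, -0.218], [-1.0, 0.015, 0.004]]
force: [3.2, 9.9, -7.5]
grip_width: 0.004
```

```bash
cat >> s.py <<'E'
d=s["tcp_pos"]-[.5628,.117,0];c,k=np.cos(np.radians(77)),np.sin(np.radians(77));print("station xy",np.round([d[0]*c+d[1]*k,-d[0]*k+d[1]*c],4),"Fst",np.round(s["force"][0]*c+s["force"][1]*k,1))
E
python3 s.py
```

```text
t 17.75 q [-0.72  0.32  0.42  2.04 -0.19  0.8  -0.41] tcp [0.5127 0.1352 0.3094] yaw -12.6 xax [ 0.0074  0.0139 -0.9999] F [ 3.2  9.9 -7.5] g 0.004
station xy [0.0065 0.0529] Fst 10.3
```

Request:
arm_command:
  plan:
    - [0, -0.5, -0.1, 0, 0, -0.4]
    - [0, -0.5, 0, 0, 0, -0.3]
    - [0, -0.5, 0, 0, 0, 0]
    - [0, -0.4, 0, 0, 0, 0]
    - [0, -0.4, 0, 0, 0, 0]
    - [0, -0.4, 0, 0, 0, 0]
    - [0, -0.4, 0, 0, 0, 0]
    - [0, -0.4, 0, 0, 0, 0]
    - [0, -0.4, 0, 0, 0, 0]
    - [0, -0.4, 0, 0, 0, 0]

```text
time_s: 19.0
tcp_pos: [0.5058, 0.1199, 0.3101]
tool_rot: [[0.029, 0.194, 0.981], [0.04, 0.98, -0.195], [-0.999, 0.045, 0.02]]
force: [8.2, 24.9, -15.6]
grip_width: 0.002
```

```bash
python3 s.py;python3 - <<'E'
from h import *
f=robot.grab_frame("scene");a=cv2.resize(f["pixels"][130:280,280:440],None,fx=2.5,fy=2.5,interpolation=cv2.INTER_CUBIC)
g=robot.grab_frame("top");b=cv2.resize(g["pixels"][170:320,180:340],None,fx=2.5,fy=2.5,interpolation=cv2.INTER_CUBIC)
cv2.imwrite("pics/c4.png",np.hstack([a,b]))
E
```

```text
t 19.0 q [-0.69  0.29  0.41  2.07 -0.21  0.77 -0.35] tcp [0.5058 0.1199 0.3101] yaw -11.2 xax [ 0.0287  0.0401 -0.9988] F [  8.2  24.9 -15.6] g 0.002
station xy [-0.01    0.0562] Fst 26.1
```

View pics/c4.png

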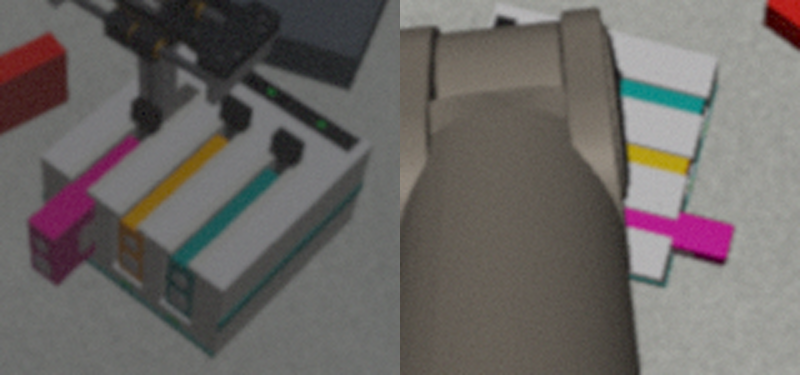

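Force of 26 N at finger-face station x ≈ -0.010 means the end stop is reached. The magenta cassette now sticks out (left crop px 60,230). Backing off to let the slide return.

Request:
arm_command:
  plan:
    - [0, 0.5, 0, 0, 0, 0]
    - [0, 0.6, 0, 0, 0.3, -0.5]
    - [0, 0.8, 0, 0, 0.3, -0.5]
    - [0, 0.8, 0, 0, 0.3, -0.5]
    - [0, 0.9, 0, 0, 0, 0]
    - [0, 0.9, 0, 0, 0, 0]
    - [0, 0.9, 0, 0, 0, 0]
    - [0, 0.9, 0, 0, 0, 0]
    - [0, 0.7, 0, 0, 0, 0]
    - [0, 0.4, 0, 0, 0, 0]

```text
time_s: 20.35
tcp_pos: [0.5209, 0.1972, 0.3126]
tool_rot: [[0.009, 0.193, 0.981], [0.019, 0.981, -0.193], [-1.0, 0.02, 0.006]]
force: [-0.2, 0.1, -0.2]
grip_width: 0.003
```

```bash
python3 s.py .5276 .1915 .40 -13
```

```text
t 20.35 q [-0.79  0.35  0.39  1.98 -0.2   0.82 -0.49] tcp [0.5209 0.1972 0.3126] yaw -11.2 xax [ 0.0093  0.0187 -0.9998] F [-0.2  0.1 -0.2] g 0.003
delta cm tool [-8.74 -0.25  0.82]
turn deg tool [ 1.85  0.3  -1.16]
station xy [0.0687 0.0589] Fst 0.1
```

Request:
arm_command:
  plan:
    - [-2, 0, 0, 0.5, 0.1, -0.4]
    - [-2.5, 0, 0, 0.5, 0.1, -0.4]
    - [-2.5, 0, 0, 0.5, 0.1, -0.4]
    - [0, -2.5, -0.2, 0.3, 0, 0]
    - [0, -3, -0.1, 0, 0, 0]
    - [0, -3, -0.1, 0, 0, 0]
    - [0, -3, -0.1, 0, 0, 0]
    - [0, -3, -0.1, 0, 0, 0]
    - [0, -2.5, 0, 0, 0, 0]
    - [0, 0, 0, 0, 0, 0]
  fingers: 0.4

```text
time_s: 21.6
tcp_pos: [0.4693, 0.0169, 0.3806]
tool_rot: [[-0.008, 0.232, 0.973], [-0.004, 0.973, -0.232], [-1.0, -0.006, -0.007]]
force: [-0.4, -0.2, -1.2]
grip_width: 0.698
```

```bash
python3 s.py .4873 .0215 .255 -13
python3 - <<'E'
from h import *
F={n:robot.grab_frame(n) for n in("scene","top")}
obs=[]
for n in F:
    r=robot.regions_of("magenta_center",n);print(n,[(round(d["p"],2),np.round(d["pixel"]).tolist(),int(d["mask"].sum())) for d in r[:4]])
    for d in r:
        px=d["pixel"]
        if (n=="top" and 250<px[1]<340 and 220<px[0]<300) or (n=="scene" and 270<px[1]<360 and 180<px[0]<260):
            h=cv2.convexHull(cv2.findNonZero(d["mask"].astype(np.uint8)))[:,0];print(n,cv2.approxPolyDP(h,2,True)[:,0].tolist())
st=(.5628,.117,np.radians(77))
M=np.array([[-.142,y,z] for y in(.037,.067) for z in(.024,.094)]+[[-.095,y,.094] for y in(.037,.067)])
for n in F: print(n,"pred front: y.037 bot/top, y.067 bot/top, mouthtop",proj(F[n],pose(M,st)).round(1).tolist())
E
```

```text
t 21.6 q [-0.66  0.12  0.53  2.1  -0.07  0.95 -0.33] tcp [0.4693 0.0169 0.3806] yaw -13.4 xax [-0.0076 -0.0039 -1.    ] F [-0.4 -0.2 -1.2] g 0.698
delta cm tool [12.55  0.94  1.73]
turn deg tool [-0.41 -0.37  0.32]
station xy [-0.1186  0.0686] Fst -0.2
scene [(0.86, [219.0, 308.0], 1009), (0.76, [173.0, 274.0], 992), (0.61, [313.0, 359.0], 1805), (0.61, [176.0, 373.0], 192)]
scene [[333, 185], [335, 188], [317, 230], [305, 242], [299, 243], [291, 236], [291, 218]]
top [(0.9, [186.0, 350.0], 1191), (0.87, [324.0, 232.0], 684), (0.29, [249.0, 227.0], 162), (0.22, [221.0, 234.0], 78)]
scene pred front: y.037 bot/top, y.067 bot/top, mouthtop [[301.8, 243.9], [300.6, 224.6], [291.5, 235.7], [289.7, 216.1], [317.1, 210.4], [306.2, 202.2]]
top pred front: y.037 bot/top, y.067 bot/top, mouthtop [[313.4, 264.4], [314.3, 260.6], [310.0, 277.7], [310.7, 274.8], [292.1, 255.0], [288.4, 269.0]]
```

Request:
arm_command:
  plan:
    - [0, 0.5, 0.9, -0.4, -0.4, 0.3]
    - [0, 0.4, 0.8, 0, 0, 0]
    - [1.5, 0, 0, 0, 0, 0]
    - [1.8, 0, 0, 0, 0, 0]
    - [1.8, 0, 0, 0, 0, 0]
    - [1.5, 0, 0, 0, 0, 0]
    - [0.8, 0, 0, 0, 0, 0]
    - [0.2, 0, 0, 0, 0, 0]
    - [0, 0, 0, 0, 0, 0]
    - [0, 0, 0, 0, 0, 0]

```text
time_s: 23.05
tcp_pos: [0.4908, 0.0269, 0.2986]
tool_rot: [[-0.001, 0.218, 0.976], [-0.002, 0.976, -0.218], [-1.0, -0.003, 0.0]]
force: [0.3, -0.7, -0.9]
grip_width: 0.702
```

```bash
python3 s.py .4868 .0196 .253 -13
```

```text
t 23.05 q [-0.61  0.29  0.5   2.13 -0.19  0.77 -0.21] tcp [0.4908 0.0269 0.2986] yaw -12.6 xax [-5.0e-04 -2.5e-03 -1.0e+00] F [ 0.3 -0.7 -0.9] g 0.702
delta cm tool [ 4.56 -0.78 -0.23]
turn deg tool [0.42 0.   0.14]
station xy [-0.104   0.0499] Fst -0.6
```

Request:
arm_command:
  plan:
    - [0, -0.8, -0.2, 0.4, 0, 0.1]
    - [0, -0.1, 0, 0, 0, 0]
    - [1, 0, 0, 0, 0, 0]
    - [1, 0, 0, 0, 0, 0]
    - [1, 0, 0, 0, 0, 0]
    - [1, 0, 0, 0, 0, 0]
    - [0.4, 0, 0, 0, 0, 0]
    - [0.1, 0, 0, 0, 0, 0]
    - [0, 0, 0, 0, 0, 0]
    - [0, 0, 0, 0, 0, 0]

```text
time_s: 24.3
tcp_pos: [0.4869, 0.0184, 0.2508]
tool_rot: [[0.001, 0.224, 0.974], [0.0, 0.974, -0.224], [-1.0, 0.0, 0.001]]
force: [-0.5, 0.4, -0.7]
grip_width: 0.702
```

```bash
python3 s.py .4868 .0196 .253 -13
```

```text
t 24.3 q [-0.56  0.36  0.46  2.17 -0.26  0.66 -0.14] tcp [0.4869 0.0184 0.2508] yaw -13.0 xax [ 1.e-03  2.e-04 -1.e+00] F [-0.5  0.4 -0.7] g 0.702
delta cm tool [-0.22  0.11 -0.04]
turn deg tool [ 0.03  0.05 -0.02]
station xy [-0.1131  0.0518] Fst 0.2
```

Request:
arm_command:
  plan:
    - [0, 0, 0, 0, 0, 0]
    - [0, 0, 0, 0, 0, 0]
    - [0, 0, 0, 0, 0, 0]
    - [0, 0, 0, 0, 0, 0]
    - [0, 0, 0, 0, 0, 0]
    - [0, 0, 0, 0, 0, 0]
    - [0, 0, 0, 0, 0, 0]
    - [0, -0.3, 0, 0, 0, 0]
    - [0, -0.5, 0, 0, 0, 0]
    - [0, -0.7, 0, 0, 0, 0]
  fingers: -1
  squeeze: 45

```text
time_s: 25.55
tcp_pos: [0.4842, 0.0041, 0.2515]
tool_rot: [[0.004, 0.223, 0.975], [0.001, 0.975, -0.223], [-1.0, 0.002, 0.003]]
force: [1.9, 2.5, -1.7]
grip_width: 0.317
```

```bash
python3 s.py
```

```text
t 25.55 q [-0.53  0.36  0.46  2.18 -0.26  0.65 -0.11] tcp [0.4842 0.0041 0.2515] yaw -12.9 xax [ 0.0036  0.0014 -1.    ] F [ 1.9  2.5 -1.7] g 0.317
station xy [-0.1277  0.0512] Fst 2.9
```

Request:
arm_command:
  plan:
    - [0, -0.8, 0, 0, 0, 0]
    - [0, -0.9, 0, 0, 0, 0]
    - [0, -0.9, 0, 0, 0, 0]
    - [0, -0.9, 0, 0, 0, 0]
    - [0, -0.9, 0, 0, 0, 0]
    - [0, -0.9, 0, 0, 0, 0]
    - [0, -0.9, 0, 0, 0, 0]
    - [0, -0.9, 0, 0, 0, 0]
    - [0, -0.5, 0, 0, 0, 0]
    - [0, 0, 0, 0, 0, 0]

```text
time_s: 26.8
tcp_pos: [0.4647, -0.0773, 0.2511]
tool_rot: [[0.001, 0.226, 0.974], [0.001, 0.974, -0.226], [-1.0, 0.001, 0.001]]
force: [0.8, 0.8, -1.5]
grip_width: 0.317
```

```bash
python3 s.py .4868 .0196 .253 -13;python3 - <<'E'
from h import *
f=robot.grab_frame("scene");a=cv2.resize(f["pixels"][120:300,220:440],None,fx=3,fy=3,interpolation=cv2.INTER_CUBIC)
cv2.imwrite("pics/c5.png",a)
E
```

```text
t 26.8 q [-0.38  0.34  0.48  2.21 -0.26  0.64  0.06] tcp [ 0.4647 -0.0773  0.2511] yaw -13.0 xax [ 1.5e-03  6.0e-04 -1.0e+00] F [ 0.8  0.8 -1.5] g 0.317
delta cm tool [-0.18  9.94 -0.03]
turn deg tool [-0.05  0.07 -0.05]
station xy [-0.2114  0.0519] Fst 0.9
```

View pics/c5.png

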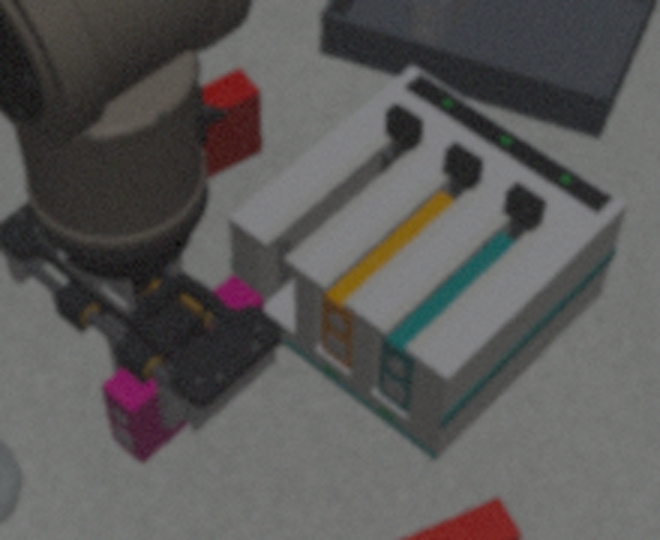

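The cassette is clear of the mouth (crop px 140,410), level. The slide is home, and the yellow and teal cassettes are still seated. Lifting.

Request:
arm_command:
  plan:
    - [-1, 0, 0, 0, 0, 0]
    - [-2, 0, 0, 0, 0, 0]
    - [-2, 0, 0, 0, 0, 0]
    - [-2, 0, 0, 0, 0, 0]
    - [-2, 0, 0, 0, 0, 0]
    - [-2, 0, 0, 0, 0, 0]
    - [-2, 0, 0, 0, 0, 0]
    - [-1, 1, 0.5, -2, 0, 0]
    - [0, 3, 1, -2, 0, 0]
    - [0, 3, 1, -2, 0, 0]

```text
time_s: 28.1
tcp_pos: [0.503, -0.0082, 0.4]
tool_rot: [[0.004, 0.115, 0.993], [0.002, 0.993, -0.115], [-1.0, 0.002, 0.003]]
force: [0.1, 1.3, -2.6]
grip_width: 0.318
```

```bash
python3 s.py .5355 .3687 .40 6.5
```

```text
t 28.1 q [-0.56  0.15  0.5   2.01 -0.09  0.99 -0.13] tcp [ 0.503  -0.0082  0.4   ] yaw -6.6 xax [ 0.0037  0.0017 -1.    ] F [ 0.1  1.3 -2.6] g 0.318
delta cm tool [ 0.08 37.81 -1.09]
turn deg tool [-13.08   0.21  -0.1 ]
station xy [-0.1354  0.0301] Fst 1.3
```

Request:
arm_command:
  plan:
    - [0, 3, 0.3, -1.4, 0, 0]
    - [0, 3.8, 0.3, -1.4, 0, 0]
    - [0, 3.8, 0.3, -1.4, 0, 0]
    - [0, 3.8, 0.3, -1.4, 0, 0]
    - [0, 3.8, 0.3, -1.4, 0, 0]
    - [0, 3.8, 0.3, -1.4, 0, 0]
    - [0, 3.8, 0.3, -1.4, 0, 0]
    - [0, 3.8, 0.3, -1.4, 0, 0]
    - [0, 3.5, 0.3, -1.4, 0, 0]
    - [0, 2, 0.2, 0, 0, 0]

```text
time_s: 29.35
tcp_pos: [0.5268, 0.374, 0.3901]
tool_rot: [[-0.01, -0.134, 0.991], [-0.005, 0.991, 0.133], [-1.0, -0.003, -0.01]]
force: [-0.1, -0.4, -1.9]
grip_width: 0.316
```

```bash
python3 s.py .5355 .3687 .40 6.5
python3 - <<'E'
from h import *
F={n:robot.grab_frame(n) for n in("scene","top")}
a=cv2.resize(F["scene"]["pixels"][20:220,280:480],None,fx=2,fy=2,interpolation=cv2.INTER_CUBIC)
b=cv2.resize(F["top"]["pixels"][170:370,60:260],None,fx=2,fy=2,interpolation=cv2.INTER_CUBIC)
cv2.imwrite("pics/c6.png",np.hstack([a,b]))
E
```

```text
t 29.35 q [-0.93  0.4   0.28  1.7  -0.13  1.07 -0.47] tcp [0.5268 0.374  0.3901] yaw 7.7 xax [-0.0098 -0.0048 -0.9999] F [-0.1 -0.4 -1.9] g 0.316
delta cm tool [-1.   -0.64  0.79]
turn deg tool [ 1.17 -0.59  0.2 ]
station xy [0.2423 0.0929] Fst -0.4
```

View pics/c6.png

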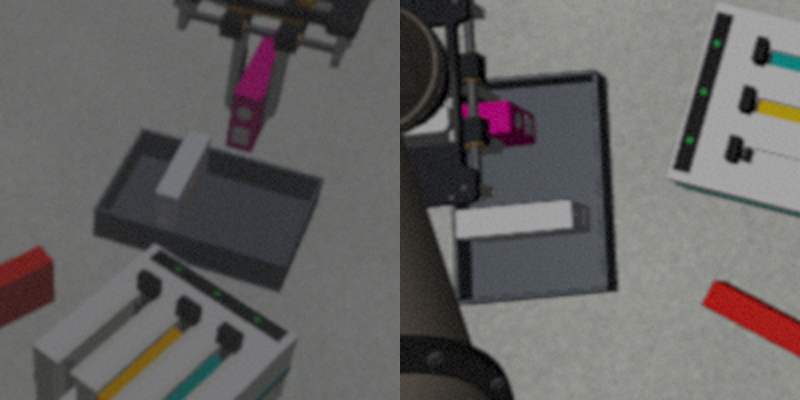

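The magenta cassette hangs over the crate's free side, level and clear of the pale cassette (right crop px 510,220). Fine alignment, then lowering.

Request:
arm_command:
  plan:
    - [0, -0.4, 0.4, 0.6, -0.4, 0.2]
    - [0, -0.3, 0.4, 0.5, -0.2, 0]
    - [1.5, 0, 0, 0, 0, 0]
    - [2, 0, 0, 0, 0, 0]
    - [2, 0, 0, 0, 0, 0]
    - [2, 0, 0, 0, 0, 0]
    - [1.5, 0, 0, 0, 0, 0]
    - [0.5, 0, 0, 0, 0, 0]
    - [0, 0, 0, 0, 0, 0]
    - [0, 0, 0, 0, 0, 0]

```text
time_s: 30.7
tcp_pos: [0.5375, 0.3617, 0.2889]
tool_rot: [[0.001, -0.105, 0.994], [-0.002, 0.994, 0.105], [-1.0, -0.002, 0.0]]
force: [-0.1, -0.3, -2.0]
grip_width: 0.315
```

```bash
python3 s.py .5355 .3687 .232 6.5
python3 - <<'E'
from h import *
F={n:robot.grab_frame(n) for n in("scene","top")}
c=pose(CASS,(.532,.3995,np.radians(96.5)))+[0,0,.04+robot.sense()["tcp_pos"][2]-.2318]
for n in F:
    p=proj(F[n],c)
    for d in robot.regions_of("magenta_center",n):
        r,cc=d["pixel"]
        if np.hypot(*(p.mean(0)-[cc,r]))<40:
            m=d["mask"];q=np.zeros((480,640),np.uint8);cv2.fillConvexPoly(q,cv2.convexHull(p.round().astype(np.int32)),1)
            print(n,round(d["p"],2),m.sum(),"mask outside pred hull",(m&(q==0)).sum(),np.round([cc,r]),p.mean(0).round())
    r=robot.regions_of("crate",n);print(n,[(round(d["p"],2),np.round(d["pixel"]).tolist(),int(d["mask"].sum())) for d in r[:4]])
E
```

```text
t 30.7 q [-0.89  0.51  0.27  1.78 -0.17  0.87 -0.44] tcp [0.5375 0.3617 0.2889] yaw 6.0 xax [ 6.0e-04 -1.6e-03 -1.0e+00] F [-0.1 -0.3 -2. ] g 0.315
delta cm tool [ 5.69  0.73 -0.13]
turn deg tool [-0.49  0.02  0.09]
station xy [0.2328 0.0797] Fst -0.3
scene 0.8 596 mask outside pred hull 27 [403. 112.] [406. 103.]
scene [(0.72, [203.0, 366.0], 9223), (0.65, [130.0, 383.0], 4334)]
top 0.7 353 mask outside pred hull 46 [139. 234.] [113. 237.]
top [(0.76, [287.0, 149.0], 3769)]
```

Request:
arm_command:
  plan:
    - [0, 0.7, -0.1, -0.5, 0, 0]
    - [1, 0, 0, 0, 0, 0]
    - [1.2, 0, 0, 0, 0, 0]
    - [1.2, 0, 0, 0, 0, 0]
    - [0.8, 0, 0, 0, 0, 0]
    - [0.5, 0, 0, 0, 0, 0]
    - [0.3, 0, 0, 0, 0, 0]
    - [0.1, 0, 0, 0, 0, 0]
    - [0, 0, 0, 0, 0, 0]
    - [0, 0, 0, 0, 0, 0]

```text
time_s: 32.25
tcp_pos: [0.5355, 0.369, 0.2338]
tool_rot: [[0.0, -0.114, 0.993], [-0.002, 0.993, 0.114], [-1.0, -0.002, -0.0]]
force: [-1.2, 1.1, -1.3]
grip_width: 0.319
```

```bash
python3 s.py .5355 .3687 .232 6.5
```

```text
t 32.25 q [-0.88  0.58  0.24  1.8  -0.19  0.78 -0.43] tcp [0.5355 0.369  0.2338] yaw 6.6 xax [ 0.    -0.002 -1.   ] F [-1.2  1.1 -1.3] g 0.319
delta cm tool [ 0.18 -0.03 -0.  ]
turn deg tool [ 0.06 -0.01  0.11]
station xy [0.2394 0.0833] Fst 0.8
```

Request:
arm_command:
  plan:
    - [0.1, 0, 0, 0, 0, 0]
    - [0.1, 0, 0, 0, 0, 0]
    - [0.1, 0, 0, 0, 0, 0]
    - [0, 0, 0, 0, 0, 0]
    - [0, 0, 0, 0, 0, 0]
    - [0, 0, 0, 0, 0, 0]
    - [0, 0, 0, 0, 0, 0]
    - [0, 0, 0, 0, 0, 0]
    - [0, 0, 0, 0, 0, 0]
    - [0, 0, 0, 0, 0, 0]

```text
time_s: 33.5
tcp_pos: [0.5357, 0.3691, 0.2325]
tool_rot: [[0.0, -0.114, 0.993], [-0.001, 0.993, 0.114], [-1.0, -0.001, 0.0]]
force: [-0.7, -0.3, -0.7]
grip_width: 0.319
```

```bash
python3 s.py .5355 .3687 .232 6.5
```

```text
t 33.5 q [-0.88  0.59  0.24  1.8  -0.19  0.78 -0.43] tcp [0.5357 0.3691 0.2325] yaw 6.6 xax [ 5.e-04 -9.e-04 -1.e+00] F [-0.7 -0.3 -0.7] g 0.319
delta cm tool [ 0.05 -0.03 -0.02]
turn deg tool [0.05 0.02 0.05]
station xy [0.2395 0.0831] Fst -0.5
```

Touching (the weight reading fell from 2.0 to 0.7 N). Releasing and rising.

Request:
arm_command:
  plan:
    - [0, 0, 0, 0, 0, 0]
    - [0, 0, 0, 0, 0, 0]
    - [0, 0, 0, 0, 0, 0]
    - [0, 0, 0, 0, 0, 0]
    - [0, 0, 0, 0, 0, 0]
    - [-1, 0, 0, 0, 0, 0]
    - [-2, 0, 0, 0, 0, 0]
    - [-3, 0, 0, 0, 0, 0]
    - [-3, 0, 0, 0, 0, 0]
    - [-3, 0, 0, 0, 0, 0]
  fingers: 0.2

```text
time_s: 34.75
tcp_pos: [0.5355, 0.3688, 0.3595]
tool_rot: [[0.0, -0.114, 0.994], [-0.001, 0.994, 0.114], [-1.0, -0.001, 0.0]]
force: [0.0, 0.1, 0.2]
grip_width: 0.598
```

Request:
arm_command:
  plan:
    - [-3, 0, 0, 0, 0, 0]
    - [-2, 2, 0, 0, 0, 0]
    - [0, 4, 0, 0, 0, 0]
    - [0, 4, 0, 0, 0, 0]
    - [0, 4, 0, 0, 0, 0]
    - [0, 4, 0, 0, 0, 0]
    - [0, 4, 0, 0, 0, 0]
    - [0, 2, 0, 0, 0, 0]
    - [0, 0, 0, 0, 0, 0]
    - [0, 0, 0, 0, 0, 0]

```text
time_s: 36.0
tcp_pos: [0.5079, 0.6104, 0.4338]
tool_rot: [[0.013, -0.109, 0.994], [0.011, 0.994, 0.109], [-1.0, 0.01, 0.014]]
force: [0.2, -0.9, 0.1]
grip_width: 0.6
```

```bash
python3 s.py; sed -i 's/"amber_center":(BOT+\[0,0,.075\],0,(326,280),.05,0)/"amber_center":(BOT+[0,0,.08],0,(483,318),.05,0),"magenta_center":(CASS+[0,0,.04],0,(118,240),.075,np.pi\/2)/' m1.py; python3 m1.py | grep -v "^station"
python3 - <<'E'
from h import *
F={n:robot.grab_frame(n) for n in("scene","top")}
cv2.imwrite("pics/c7.png",F["scene"]["pixels"]);cv2.imwrite("pics/c8.png",F["top"]["pixels"])
E
```

```text
t 36.0 q [-1.11  0.62  0.26  1.27 -0.15  1.26 -0.74] tcp [0.5079 0.6104 0.4338] yaw 6.3 xax [ 0.0131  0.0111 -0.9999] F [ 0.2 -0.9  0.1] g 0.6
station xy [0.4685 0.1645] Fst -0.8
    [0.5636 0.1181 1.3532] 77.5 0.058
    [0.5629 0.1148 1.3453] 77.1 0.026
    [0.5643 0.1199 1.3488] 77.3 0.024
spill_tray scene [(0.87, [403.0, 191.0], 10192)]
spill_tray top [(0.95, [283.0, 477.0], 6010), (0.5, [318.0, 384.0], 641), (0.15, [229.0, 262.0], 415)]
    [ 0.4632 -0.3967 -0.0297] -1.7 0.071
    [ 0.4628 -0.3998 -0.0198] -1.1 0.01
    [ 0.463  -0.3943 -0.0224] -1.3 0.014
crate scene [(0.71, [129.0, 383.0], 4218), (0.48, [162.0, 352.0], 198)]
crate top [(0.73, [267.0, 125.0], 6692)]
    [0.4861 0.3927 0.1203] 6.9 0.079
    [0.486  0.3883 0.1137] 6.5 0.017
    [0.4859 0.3952 0.1154] 6.6 0.019
amber_center scene [(0.86, [369.0, 135.0], 1759), (0.62, [126.0, 381.0], 4555)]
amber_center top [(0.86, [311.0, 494.0], 1125)]
    [ 0.4056 -0.3916 -0.014 ] -0.8 0.252
    [ 0.4043 -0.3923  0.0843] 4.8 0.139
    [ 0.4059 -0.3877 -0.0386] -2.2 0.043
magenta_center scene [(0.95, [312.0, 360.0], 1957), (0.84, 
[... 208 characters left out ...]
.0
    [0.8067 0.1343 0.2758] 15.8 1.734
white_bottle_center scene [(0.67, [405.0, 170.0], 1838)]
white_bottle_center top [(0.97, [267.0, 496.0], 1076)]
    [ 0.491  -0.4045  0.0672] 3.9 0.167
    [ 0.4886 -0.4049  0.094 ] 5.4 0.04
    [ 0.4921 -0.4024  0.0376] 2.2 0.035
spent_center scene [(0.71, [111.0, 372.0], 895)]
spent_center top [(0.88, [280.0, 118.0], 1111)]
    [0.4476 0.3941 1.6829] 96.4 0.186
    [0.4464 0.3947 1.6853] 96.6 0.107
    [0.4484 0.395  1.6759] 96.0 0.054
flask_center scene [(0.87, [280.0, 212.0], 1008)]
flask_center top [(0.58, [315.0, 386.0], 602)]
    [ 0.3841 -0.1739  0.0679] 3.9 0.281
    [ 0.3866 -0.1774  0.0736] 4.2 0.061
    [ 0.3851 -0.1707 -0.0282] -1.6 0.076
```

View pics/c7.png

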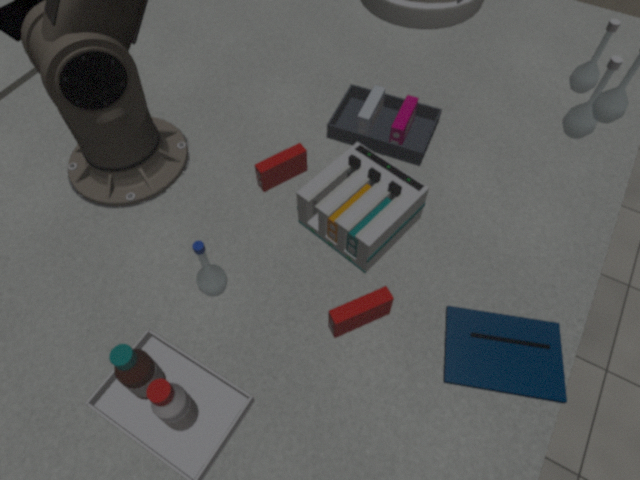

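View pics/c8.png

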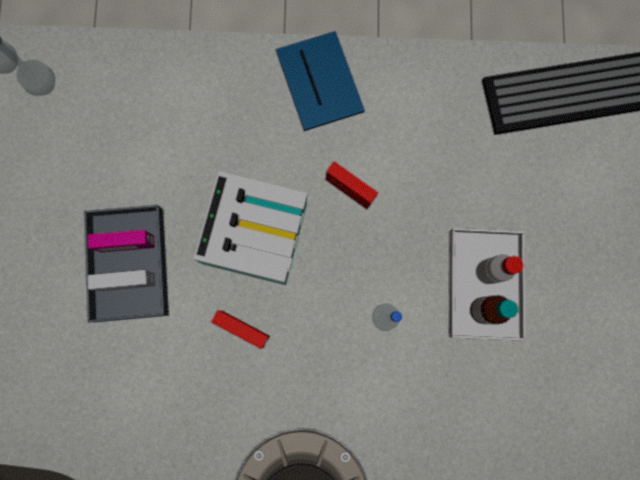

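The amber bottle stands in the tray at top px (494,311) beside the white one (496,267). The magenta cassette stands in the crate (120,240), parallel to the pale one (118,280). Slides are home, and the other cassettes and the flask have not moved. Handing in.

```bash
python3 -c "
from workcell import robot
print(robot.hand_in())"
```

```text
the job is handed in; nothing more can be done
None
```

I moved the amber bottle into the white spill tray, then ejected the magenta cassette, drew it straight out and stood it in the grey return crate. I handed in just after 36 s on the robot's clock; no verdict was reported.

- **Ejection:** I pushed the slide to its end stop, where the force reached 26 N, against about 13.5 N for the spring and cassette alone. The slide is back home.
- **Final pictures:** Both moved items stand upright in their containers with the gripper clear. The yellow and teal cassettes are still seated.
- **Left undisturbed:** The fitted positions of the white bottle, pale cassette and flask agree with the first measurement to within 2 mm in the two-camera fits. The largest difference in any single fit was about 8 mm, for the pale cassette in the scene camera, whose first fit there was poor.
- **Check that failed:** The automatic fit of the magenta cassette's final position locked onto a red look-alike. I judged that placement from the two final pictures and the recognised region at top-camera px (120, 240).
- **Slight disagreement:** The two cameras differ by 2 to 7 mm on some positions.

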